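# Gauge a probe-shield sleeve and sort it

## Robot

A 6-joint arm with a two-finger parallel gripper is mounted at the origin on the work surface. World frame = base frame: x ahead of the robot, y to its left, z up, the work surface at z = 0. Lengths are in m, angles in rad, forces in N, time in s.
With the tool pointing down it reaches from about 0.3 to 0.85 m from the base axis. Payload 4.2 kg.
Tool frame: the origin (TCP) lies on the centre line of the jaws, within the pads' length; the fingertips stand 11 mm ahead of it and the grasp point (between the pads) lies 8 mm behind it (arm.tips_ahead is the distance from the TCP to the fingertips, in m); z points along the fingers, y is the line along which they close (so a half turn about z gives the same grasp; the last joint's range is limited). The gripper opens to 91 mm and grips with 3 to 60 N. Pads are 32 mm wide; open, the fingers measure 118 mm over their backs; the gripper's body (76 mm by 178 mm) begins 60 mm behind the grasp point.
Start: joints at [-1.331, 0.32, 1.565, -0, 1.257, -0.02], TCP at [0.148, -0.556, 0.225] pointing down, gripper open.
Joint ranges: [-3.11, 3.11], [-0.84, 2.01], [0.21, 2.61], [-1.34, 4.49], [0.05, 2.63], [-2.56, 2.56]. Speed limits (rad/s): [2.57, 2.57, 3.14, 3.14, 3.14, 3.14].

## Interface

Orientations are given as a rotation vector (axis times angle).
In Python, from plant import arm gives the robot as it stands.
- The arm moves only by the shell command python3 -m jog 'ROWS'. ROWS is JSON, a list of rows, each a list of 5 numbers: the shift along the tool's x, y, z in mm, then the turn about the tool's z in rad, then the finger opening in mm, from 0 to 91.2. In form: [[dx, dy, dz, roll, gripper], ...]. A call has 1 to 8 rows; each row is the pose to reach, as a shift and turn from the pose commanded when the call began, along the tool's axes at that moment; what a row does not reach only later rows make up. A row lasts 1/8 s, in which the tool goes at most 62.5 mm and 10.7 degrees, less where a joint would pass 70% of its speed; a pose out of reach is approached as far as the arm can. A call with a gripper value outside its range is refused whole. The fingers move at their own pace and stop on an object; the grip force is fixed at half the most. Time passes only in rows, so rows that repeat a pose let the fingers close. It gives the time, the measured TCP pose, the force, the opening and the grip force at its end, in the units of the state.
- arm.read_state(): the state, without advancing time (a new reading comes with each control period).
- arm.capture(name): name is "scene" or "side" or "wrist"; returns a dict with "img" (420x560x3 uint8, red, green, blue), "intrinsics" (3x3 intrinsics, pixels), "R" (3x3) and "t" (3): a world point X has camera coordinates R X + t. Camera axes: x right, y down, z forward; pixel columns grow to the right and rows downward; lengths in m; the calibration is good to about 2 mm. A picture is of the moment at which its call begins. There is no depth.
- arm.sign_off(): hands the job in; it is judged then, once.
The state is a dict: "t": time; "q": joint angles; "qd": joint speeds; "joint_efforts": joint torques, N m; "ee_pos": TCP position; "eef_rot": TCP orientation; "force": force on the tool from outside, world axes, zero at the start; "moment": the same for the moment, N m; "grip_width": opening from 0.0 (shut) to 1.0 (fully open); "grasp_force": force on a finger pad.
Only numpy, scipy, OpenCV 4.12 (cv2) and the standard library are available. Lean on these libraries where they do the work, as an engineer would, in place of code of your own. Each camera call takes 0.05 s, during which the arm holds its last target. There are 200 camera calls.

## Task

Slide the blue sleeve that lies in front of the gauge pin onto the pin as far as it will go, without forcing it. If it goes fully home against the yellow back plate it is good: take it off and lay it flat in the green tray; if it stops short, lay it flat in the red tray. Set it down without dropping it, and leave the spare sleeve beside it and everything else on the bench where it is.

Things in the scene. Friction and masses are not known exactly. Their poses are not given: they have to be found in the camera images.
- gauge: Fixed gauge on a bare aluminium base plate 12 mm thick, x -55 to +165, y -145 to +125 mm. Origin on the table surface below the pin's axis. The lane, the pin and its axis run along the gauge's y at x = 0. The sleeve to test lies in the lane, centre at x = 0, y -35 to -55, z 35 mm; it slides towards +y. The spare sleeve lies in a second lane without a pin, at x = +110 mm.
- pin_tip (a point): Centre of the free end of the horizontal steel gauge pin, at gauge x 0, y +30, z 35 mm, pointing to -y. The pin is 26 mm in diameter (tapering to 18 at the tip) and 70 mm long. A bad sleeve is stopped by this tip halfway inside its bore: its centre then is at gauge y = +20 mm, 35 mm short of home.
- back_plate (a point): Root of the pin on the front face of the yellow back plate (80 mm wide, 16 mm thick, top 70 mm above the table), at gauge x 0, y +100, z 35 mm. A good sleeve goes on until its end touches this face: its centre then is at gauge y = +55 mm.
- lane (a point): Middle of the lane's floor (the base plate's top, 12 mm above the table) at gauge x 0, y -45 mm. Two brass guides 5 mm wide with inner faces 50 mm apart run beside it from gauge y -135 to +90 mm; their tops are 20 mm above the table. The spare's lane has the same guides.
- sleeve_a: Square blue aluminium probe-shield sleeve, 46 x 46 mm across, 90 mm long, about 0.26 kg, with a 30 mm round bore open at both ends. Origin at its centre, y axis along the bore. Looks exactly like the other sleeve; it may be the one to test (in the lane before the pin) or the spare. Whether the bore is full size all through cannot be seen from outside.
- sleeve_b: Square blue aluminium probe-shield sleeve, 46 x 46 mm across, 90 mm long, about 0.26 kg, with a 30 mm round bore open at both ends. Origin at its centre, y axis along the bore. Looks exactly like the other sleeve; it may be the one to test (in the lane before the pin) or the spare. Whether the bore is full size all through cannot be seen from outside.
- tray_green: Fixed open green plastic tray, outside 140 mm (x) x 160 mm (y) x 26 mm high, walls and floor 5 mm thick. Origin at the centre of its underside. It may be on either side of the gauge.
- tray_red: Fixed open red plastic tray, outside 140 mm (x) x 160 mm (y) x 26 mm high, walls and floor 5 mm thick. Origin at the centre of its underside. It may be on either side of the gauge.
- multimeter: Loose yellow hand-held multimeter lying on its back, 84 x 170 x 45 mm high. Origin at the centre of its underside, y along its length. Leave it alone.
- solder_reel: Loose black reel of silvery solder standing on its flange, 64 mm in diameter, 50 mm high. Origin at the centre of its underside. Leave it alone.
- screwdriver: Loose screwdriver, 180 mm long, lying along its x axis. Leave it alone.
Mind the look-alikes: they are no part of the job. What is shaped like the sleeve_a but turquoise is not meant.

How it is judged:
By the outcome, as a careful person would: the job done as asked, in the order asked, and still so for the second after the job is handed in, with the robot touching nothing.
It also fails if it takes over 48 s, if anything falls off the work surface, if the arm or the gripper's body presses on something with over 40 N, if the wrist force passes 120 N, or if a joint passes its speed limit or range.

## Working session

There is one attempt and no reset: what is moved stays moved. The work goes in short steps, Python scripts to look and compute and a shell command to move; the robot and the scene stay as the last step left them, time stands still between calls to the robot, and variables do not carry over. Pictures are saved under pics/ and viewed, at most 10 in all, crops included, and the job is handed in when it is done.

```bash
mkdir -p pics; ls; python3 - <<'E'
from plant import arm
import cv2,numpy as np
for n in ("scene","side"):
    c=arm.capture(n); cv2.imwrite(f"pics/{n}0.png",c["img"][:,:,::-1]); np.savez(f"{n}0.npz",**c)
    print(n,-np.array(c["R"]).T@c["t"])
s=arm.read_state(); print(s["t"],s["ee_pos"],s["eef_rot"],s["force"],s["grip_width"])
E
```

```text
pics
scene [0.93109151 0.65021666 0.60791962]
side [-6.55310197e-05  4.81656322e-01  9.12602377e-01]
0.1 [ 0.14761197 -0.55527     0.22422479] [-3.11355748e+00 -4.06691104e-01  2.53728611e-04] [-1.42934549  0.73495018  0.03211121] 1.0021081867236181
```

View pics/scene0.png

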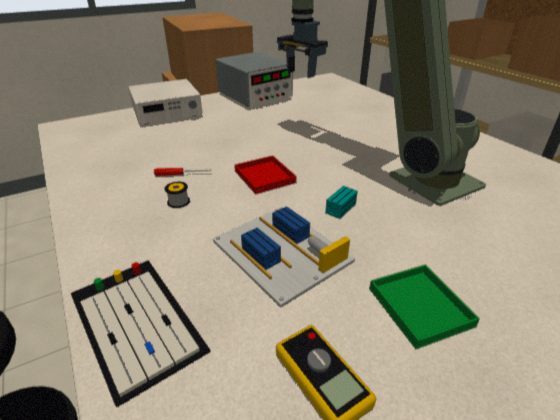

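View pics/side0.png

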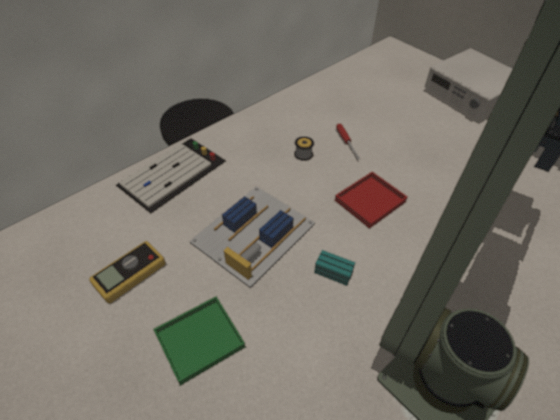

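The scene view shows the test sleeve at (291,224), in the lane that leads to the pin and the yellow plate (334,254). The candidates that could be mistaken for it are:
- the spare at (261,248), whose lane has no pin
- the turquoise look-alike at (341,201)
- the blue slider knob at (150,348)

In the side view the test sleeve is at (277,228), the spare at (239,213), the turquoise one at (335,267) and the plate at (238,262). I choose the blue one in line with the pin.

```bash
cat > h.py <<'E'
import cv2,numpy as np
def load(n): return dict(np.load(n+".npz"))
def ray(c,p):
    d=c["R"].T@np.linalg.inv(c["intrinsics"])@[p[0],p[1],1.]; return -c["R"].T@c["t"],d/np.linalg.norm(d)
def onz(c,p,z): o,d=ray(c,p); return o+d*(z-o[2])/d[2]
def tri(c1,p1,c2,p2):
    o1,d1=ray(c1,p1);o2,d2=ray(c2,p2)
    s=np.linalg.lstsq(np.c_[d1,-d2],o2-o1,rcond=None)[0]
    a,b=o1+s[0]*d1,o2+s[1]*d2; return (a+b)/2,np.linalg.norm(a-b)
def proj(c,X):
    x=c["intrinsics"]@(c["R"]@X+c["t"]); return x[:2]/x[2]
H={"blue":((105,90,30),(125,255,255)),"green":((50,120,40),(75,255,255)),"yellow":((18,150,80),(32,255,255)),"red":((0,170,60),(6,255,255)),"turq":((80,100,40),(98,255,255))}
def blobs(c,col,amin=60):
    m=cv2.inRange(cv2.cvtColor(c["img"],cv2.COLOR_RGB2HSV),*H[col])
    m=cv2.morphologyEx(m,cv2.MORPH_CLOSE,np.ones((3,3)))
    cs=[k for k in cv2.findContours(m,cv2.RETR_EXTERNAL,cv2.CHAIN_APPROX_NONE)[0] if cv2.contourArea(k)>amin]
    return [(np.array(cv2.minAreaRect(k)[0]),cv2.contourArea(k),k) for k in cs]
E
python3 - <<'E'
from h import *
np.set_printoptions(precision=4,suppress=True)
A,B=load("scene0"),load("side0")
for c,n in((A,"scene"),(B,"side")):
    for col in H:
        print(n,col,[(b[0].round(1).tolist(),b[1]) for b in blobs(c,col)])
P={"plate0":((214,238),(257,188)),"plate1":((281,299),(193,240)),"plate2":((352,258),(251,284)),
"sleeve":((291,224),(277,228)),"spare":((261,248),(239,213)),"turq":((341,201),(335,267))}
for k,(a,b) in P.items(): print(k,*tri(A,a,B,b))
E
```

```text
scene blue [([261.4, 247.1], 927.0), ([291.2, 223.6], 772.0)]
scene green [([98.6, 284.2], 76.0), ([423.6, 303.0], 4987.5)]
scene yellow [([324.4, 375.9], 5088.5), ([117.5, 275.5], 72.0), ([250.6, 258.3], 100.0), ([301.1, 246.8], 760.0), ([175.5, 187.0], 95.0)]
scene red [([168.1, 171.2], 154.5), ([265.5, 173.5], 1345.5)]
scene turq [([340.9, 201.4], 606.5)]
side blue [([275.5, 224.5], 378.0), ([239.1, 210.2], 326.0)]
side green [([202.4, 339.0], 483.0)]
side yellow [([236.6, 258.6], 80.0)]
side red [([370.6, 199.2], 1248.5)]
side turq [([334.9, 263.6], 459.5)]
plate0 [ 0.7013 -0.0731  0.004 ] 0.0022357370630749027
plate1 [0.6598 0.1848 0.0096] 0.0003533116708887529
plate2 [0.453  0.1552 0.0056] 0.0024033478363055722
sleeve [0.5266 0.0035 0.0337] 0.002957295810463402
spare [0.6341 0.0475 0.0349] 0.0035556508854993076
turq [ 0.3437 -0.0298  0.0211] 0.0013023204036639213
```

```bash
cat > goto.py <<'E'
import sys,numpy as np
from scipy.spatial.transform import Rotation as Ro
from plant import arm
x,y,z,yaw=map(float,sys.argv[1:5])   # m, deg: direction of tool y
s=arm.read_state(); R=Ro.from_rotvec(s["eef_rot"]).as_matrix()
d=R.T@(np.array([x,y,z])-s["ee_pos"])*1000
a=np.degrees(np.arctan2(R[1,1],R[0,1])); r=-((yaw-a+180)%360-180)
print("t",round(s["t"],2),"shift",d.round(1),"roll",round(np.radians(r),3),"yaw",a.round(2),"tilt",R[:,2].round(4),"F",np.round(s["force"],1))
E
python3 goto.py 0.53 -0.03 0.32 9
```

```text
t 0.1 shift [ 504.5 -409.6  -95.1] roll -1.468 yaw -75.12 tilt [-4.0e-04  1.6e-03 -1.0e+00] F [-1.4  0.7  0. ]
```

```bash
python3 -m jog '[[45,-37,-9,-0.13,91],[90,-74,-18,-0.26,91],[135,-110,-27,-0.4,91],[180,-147,-36,-0.53,91],[226,-184,-45,-0.66,91],[271,-220,-54,-0.8,91],[316,-257,-60,-0.93,91],[362,-294,-68,-1.06,91]]'; python3 goto.py 0.53 -0.03 0.32 9
```

```text
t: 1.1
ee_pos: [0.4226, -0.1769, 0.2929]
eef_rot: [-2.478, -1.931, 0.001]
force: [0.7, -0.1, 0.8]
grip_width: 1.001
grasp_force: 0.0
t 1.1 shift [168.6  68.2 -27.1] roll -0.404 yaw -14.14 tilt [-4.e-04 -1.e-04 -1.e+00] F [ 0.7 -0.1  0.8]
```

```bash
python3 -m jog '[[45,18,-8,-0.12,91],[90,37,-15,-0.24,91],[135,55,-22,-0.34,91],[168,68,-27,-0.404,91],[168,68,-27,-0.404,91],[168,68,-27,-0.404,91]]'; python3 - <<'E'
from plant import arm
import cv2,numpy as np
c=arm.capture("wrist"); cv2.imwrite("pics/w1.png",c["img"][:,:,::-1]); np.savez("w1.npz",**c)
print(-c["R"].T@c["t"],c["R"].round(3).tolist(),arm.read_state()["ee_pos"])
E
```

```text
t: 1.85
ee_pos: [0.5291, -0.0331, 0.3194]
eef_rot: [-2.045, -2.384, 0.002]
force: [-0.4, 0.4, 0.3]
grip_width: 0.998
grasp_force: 0.0
[0.51697998 0.04508848 0.47987683] [[0.988, 0.152, -0.002], [0.146, -0.95, 0.277], [0.04, -0.274, -0.961]] [ 0.52894811 -0.0333868   0.31956773]
```

View pics/w1.png

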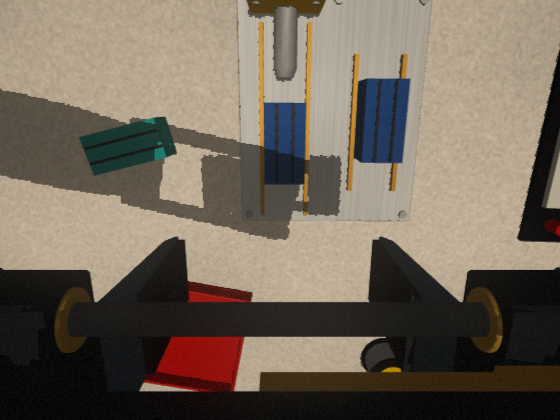

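The wrist view shows the test sleeve at (285,143) between its guides (263 and 308), with the pin above it at (286,50). The spare at (384,120) has no pin in its lane, and the turquoise one is at (127,147) off the plate. I'll measure from this view, then take a second one nearer.

```bash
cat > meas.py <<'E'
from h import *
np.set_printoptions(precision=4,suppress=True)
def guides(c,z=.02):
    m=cv2.inRange(cv2.cvtColor(c["img"],cv2.COLOR_RGB2HSV),(12,120,60),(28,255,255)); out=[]
    for k in cv2.findContours(m[:230],cv2.RETR_EXTERNAL,cv2.CHAIN_APPROX_NONE)[0]:
        w=cv2.minAreaRect(k); 
        if max(w[1])<60 or min(w[1])>14: continue
        vx,vy,x0,y0=cv2.fitLine(k,cv2.DIST_HUBER,0,.01,.01).ravel()
        ys=k[:,0,1]; e=[onz(c,(x0+vx/vy*(v-y0),v),z) for v in (ys.max(),ys.min())]
        d=e[1]-e[0]; out.append((e,np.degrees(np.arctan2(-d[0],d[1])),np.linalg.norm(d)))
    return out
def sleeves(c):
    return [(b[0],cv2.minAreaRect(b[2]),cv2.approxPolyDP(b[2],4,True)[:,0]) for b in blobs(c,"blue",1000)]
E
python3 - <<'E'
from meas import *
c=load("w1")
for e,a,l in guides(c): print("guide",e[0],e[1],a,l)
for s in sleeves(c):
    print("sleeve",s[0],s[1][1:],s[2].tolist()); print([onz(c,p,.058)[:2].round(4).tolist() for p in s[2]])
print("tip",onz(c,(286,79),.035))
E
```

```text
guide [ 0.6198 -0.0422  0.02  ] [0.5965 0.1149 0.02  ] 8.46277134405836 0.15886120798569875
guide [ 0.5701 -0.0831  0.02  ] [0.5376 0.1395 0.02  ] 8.308551709948826 0.224906723035642
guide [ 0.5159 -0.0901  0.02  ] [0.4824 0.131  0.02  ] 8.60362002124046 0.22361266179888034
guide [-0.0756  0.0547  0.02  ] [0.8515 0.2098 0.02  ] -80.5041840175641 0.9399664404845336
sleeve [284.5 143. ] ((80.0, 41.0), 90.0) [[264, 103], [265, 183], [274, 183], [275, 177], [278, 183], [290, 182], [291, 161], [294, 182], [303, 182], [305, 103]]
[[0.5005, 0.0456], [0.5142, -0.0416], [0.5244, -0.04], [0.5245, -0.0329], [0.5289, -0.0393], [0.5424, -0.0361], [0.5396, -0.0121], [0.5469, -0.0354], [0.5572, -0.0338], [0.5445, 0.0524]]
sleeve [383.5 120.5] ((83.0, 51.0), 90.0) [[366, 79], [365, 88], [358, 91], [365, 90], [358, 96], [364, 98], [361, 161], [401, 162], [409, 79]]
[[0.6046, 0.0864], [0.6055, 0.0774], [0.5987, 0.0732], [0.6059, 0.0754], [0.5998, 0.0682], [0.6066, 0.0672], [0.6179, -0.0], [0.6629, 0.0058], [0.6499, 0.0934]]
tip [0.5204 0.075  0.035 ]
```

```bash
python3 goto.py 0.53 -0.06 0.22 9
```

```text
t 1.9 shift [-26.4  -2.9  99.6] roll -0.005 yaw 8.71 tilt [-1.1e-03 -4.0e-04 -1.0e+00] F [-0.1 -0.1 -0.5]
```

```bash
python3 -m jog '[[-13,-1,50,0,91],[-26,-3,95,0,91],[-26,-3,95,0,91],[-26,-3,95,0,91]]'; python3 - <<'E'
from plant import arm
from meas import *
c=arm.capture("wrist"); np.savez("w2.npz",**c); cv2.imwrite("pics/w2.png",cv2.resize(c["img"][:260,140:460,::-1],None,fx=2,fy=2))
for e,a,l in guides(c): print("guide",e[0],e[1],a,l)
for s in sleeves(c):
    print("sleeve",s[0],s[1][1:],s[2].tolist()); print([onz(c,p,.058)[:2].round(4).tolist() for p in s[2]])
E
```

```text
t: 2.4
ee_pos: [0.5314, -0.0593, 0.2268]
eef_rot: [2.045, 2.382, 0.003]
force: [0.4, 0.4, 0.6]
grip_width: 0.998
grasp_force: 0.0
guide [ 0.62  -0.042  0.02 ] [0.5968 0.1156 0.02  ] 8.350804160296711 0.15934918704216833
guide [ 0.5711 -0.0822  0.02  ] [0.5416 0.1128 0.02  ] 8.615945855865776 0.19721376774458238
guide [ 0.5163 -0.0906  0.02  ] [0.4868 0.1044 0.02  ] 8.613306489504927 0.19714010537636795
sleeve [287.5 121.5] ((52.99999237060547, 106.99998474121094), -0.0) [[261, 68], [262, 174], [275, 174], [278, 158], [279, 174], [295, 175], [300, 68], [299, 174], [310, 175], [314, 69]]
[[0.5009, 0.0464], [0.514, -0.0411], [0.5255, -0.0393], [0.526, -0.0249], [0.529, -0.0388], [0.5433, -0.0375], [0.5328, 0.0513], [0.5467, -0.0361], [0.5565, -0.0355], [0.5443, 0.0522]]
sleeve [413.1912  91.0147] ((69.41033935546875, 115.65833282470703), 4.39870548248291) [[396, 36], [382, 45], [382, 107], [378, 103], [381, 126], [376, 130], [381, 137], [386, 129], [387, 147], [438, 147], [452, 36]]
[[0.6055, 0.0869], [0.5958, 0.0786], [0.6068, 0.0312], [0.6028, 0.0339], [0.6096, 0.0157], [0.6061, 0.0118], [0.6117, 0.0066], [0.6144, 0.0139], [0.6188, -0.001], [0.663, 0.0057], [0.6503, 0.0937]]
```

View pics/w2.png

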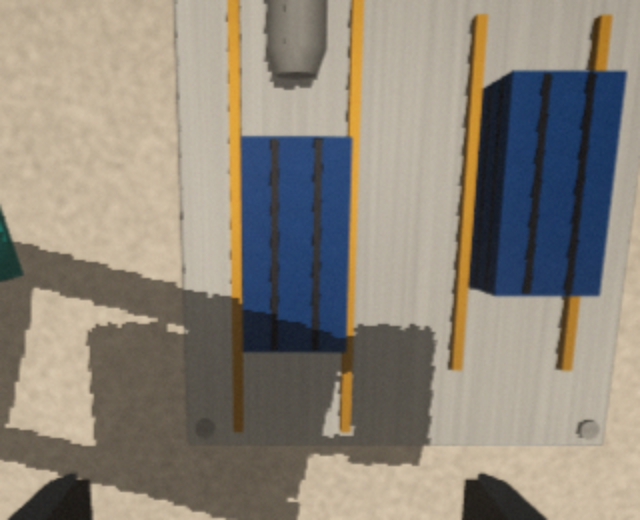

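The crop confirms the choice: the blue sleeve at (297,243) lies between its guides, directly below the pin tip (295,80). The spare at (555,183) is clear of it. Next I'll cross-check the heights and locate the trays from two views.

```bash
python3 - <<'E'
from meas import *
A,B,C,D=[load(n) for n in("scene0","side0","w1","w2")]
for p,q in(((264,103),(261,68)),((265,183),(262,174)),((305,103),(314,69)),((304,183),(310,175))): print("top corner",*tri(C,p,D,q))
def quad(c,col,rng,roi=None):
    m=cv2.inRange(cv2.cvtColor(c["img"],cv2.COLOR_RGB2HSV),*rng); m=cv2.morphologyEx(m,cv2.MORPH_CLOSE,np.ones((5,5)))
    k=cv2.convexHull(max(cv2.findContours(m,0,1)[0],key=cv2.contourArea))
    e=.01
    while len(q:=cv2.approxPolyDP(k,e*cv2.arcLength(k,True),True))>4: e*=1.2
    return q[:,0]
for col,r in(("green",((45,80,20),(80,255,255))),("red",((0,150,30),(6,255,255)))):
    qa,qb=quad(A,col,r),quad(B,col,r); print(col,qa.tolist(),qb.tolist())
    for p in qa:
        X=onz(A,p,.026); j=np.argmin([np.linalg.norm(onz(B,q,.026)-X) for q in qb]); print("  ",X[:2],onz(B,qb[j],.026)[:2],*tri(A,p,B,qb[j]))
# spare at start reference
E
```

```text
top corner [0.5011 0.0457 0.0662] 0.0005165656849887808
top corner [ 0.5143 -0.0372  0.0797] 3.784117724806464e-05
top corner [0.5446 0.0524 0.0562] 0.00013837978869703343
top corner [ 0.5639 -0.0457 -0.0016] 0.0012024462225422145
green [[426, 265], [478, 320], [415, 348], [370, 285]] [[216, 298], [243, 346], [181, 383], [155, 329]]
   [0.3438 0.2725] [0.3339 0.2739] [0.3372 0.2704 0.0193] 0.00405381581180357
   [0.3748 0.4263] [0.3565 0.4188] [0.3616 0.4193 0.0121] 0.0031464963814184857
   [0.5217 0.4107] [0.4955 0.3962] [0.5065 0.3977 0.0039] 0.007516987845901032
   [0.4895 0.2568] [0.4686 0.2476] [0.4768 0.2442 0.0093] 0.0022009466755438523
red [[295, 176], [255, 193], [235, 165], [273, 156]] [[405, 198], [369, 226], [337, 196], [372, 173]]
   [ 0.385  -0.2026] [ 0.3723 -0.1945] [ 0.3787 -0.2064  0.0179] 0.009836261900258932
   [ 0.5334 -0.1781] [ 0.5065 -0.2114] [ 0.5159 -0.2229  0.0017] 0.012549076612270704
   [ 0.5128 -0.3585] [ 0.502  -0.3622] [ 0.5072 -0.3708  0.018 ] 0.0016231463046398524
   [ 0.3777 -0.352 ] [ 0.3715 -0.3532] [ 0.3738 -0.3582  0.0217] 0.0014194012695696754
```

```bash
python3 goto.py 0.529 0.0055 0.037 8.5
```

```text
t 2.45 shift [ 64.5   6.3 190.2] roll 0.004 yaw 8.72 tilt [ 4.1e-03 -4.0e-04 -1.0e+00] F [-0.7  0.   0.6]
```

```bash
python3 -m jog '[[35,3,40,0.003,91],[64,6,85,0.004,91],[64,6,125,0.004,91],[64,6,125,0.004,91],[64,6,125,0.004,91]]'; python3 goto.py 0.529 0.0055 0.037 8.5
```

```text
t: 3.08
ee_pos: [0.5289, 0.0052, 0.1024]
eef_rot: [2.048, 2.378, 0.005]
force: [1.6, -0.2, 0.6]
grip_width: 0.996
grasp_force: 0.0
t 3.08 shift [ 0.3 -0.1 65.4] roll 0.001 yaw 8.53 tilt [ 4.7e-03 -1.0e-04 -1.0e+00] F [ 1.6 -0.2  0.6]
```

```bash
python3 -m jog '[[0,0,30,0,91],[0,0,55,0,91],[0,0,62,0,91],[0,0,62,0,91],[0,0,62,0,91]]'; python3 goto.py 0.529 0.0055 0.037 8.5
```

```text
t: 3.7
ee_pos: [0.528, 0.0052, 0.0394]
eef_rot: [2.049, 2.379, 0.003]
force: [0.4, 0.2, -0.4]
grip_width: 0.996
grasp_force: 0.0
t 3.7 shift [0.2 1.  2.4] roll 0.001 yaw 8.53 tilt [ 3.e-03 -1.e-04 -1.e+00] F [ 0.4  0.2 -0.4]
```

```bash
python3 -m jog '[[0,1,1,0,91],[0,1,1,0,70],[0,1,1,0,55],[0,1,1,0,44],[0,1,1,0,40],[0,1,1,0,40],[0,1,1,0,40]]'; python3 goto.py 0.529 0.0055 0.037 8.5
```

```text
t: 4.58
ee_pos: [0.5282, 0.0054, 0.037]
eef_rot: [2.05, 2.38, 0.001]
force: [0.4, -0.2, -0.9]
grip_width: 0.502
grasp_force: 30.0
t 4.58 shift [-0.   0.8 -0. ] roll 0.001 yaw 8.54 tilt [ 9.e-04 -1.e-04 -1.e+00] F [ 0.4 -0.2 -0.9]
```

```bash
python3 -m jog '[[8,0,-0.3,0,40],[16,0,-0.3,0,40],[22,0,-0.3,0,40],[27,0,-0.3,0,40],[32,0,-0.3,0,40],[37,0,-0.3,0,40],[42,0,-0.3,0,40],[42,0,-0.3,0,40]]'; python3 goto.py 0.529 0.0055 0.037 8.5
```

```text
t: 5.58
ee_pos: [0.5214, 0.0474, 0.0372]
eef_rot: [-2.049, -2.381, -0.0]
force: [0.3, 1.8, -3.4]
grip_width: 0.502
grasp_force: 30.0
t 5.58 shift [-42.6   1.2   0.2] roll 0.001 yaw 8.55 tilt [-1.e-04  3.e-04 -1.e+00] F [ 0.3  1.8 -3.4]
```

```bash
python3 -m jog '[[5,0,0,0,40],[10,0,0,0,40],[14,0,0,0,40],[17,0,0,0,40],[17,0,0,0,40]]'; python3 -m jog '[[1.5,0,0,0,40],[3,0,0,0,40],[3,0,0,0,40]]';python3 -m jog '[[1.5,0,0,0,40],[3,0,0,0,40],[3,0,0,0,40]]'
```

```text
t: 6.2
ee_pos: [0.519, 0.0641, 0.0372]
eef_rot: [-2.05, -2.381, -0.0]
force: [1.5, 0.4, -2.3]
grip_width: 0.505
grasp_force: 30.0
t: 6.58
ee_pos: [0.5186, 0.0668, 0.0372]
eef_rot: [-2.05, -2.38, -0.0]
force: [0.6, 0.6, -3.3]
grip_width: 0.5
grasp_force: 30.0
t: 6.95
ee_pos: [0.5181, 0.0698, 0.0372]
eef_rot: [-2.05, -2.381, -0.0]
force: [1.0, 0.9, -3.2]
grip_width: 0.501
grasp_force: 30.0
```

```bash
python3 -m jog '[[1.5,0,0,0,40],[3,0,0,0,40],[3,0,0,0,40]]'; python3 -m jog '[[1.5,0,0,0,40],[3,0,0,0,40],[3,0,0,0,40]]';python3 -m jog '[[1.5,0,0,0,40],[3,0,0,0,40],[3,0,0,0,40]]' ; python3 goto.py 0.529 0.0055 0.037 8.5
```

```text
t: 7.32
ee_pos: [0.5176, 0.0728, 0.0372]
eef_rot: [-2.05, -2.381, -0.0]
force: [0.7, 1.2, -2.8]
grip_width: 0.502
grasp_force: 30.0
t: 7.7
ee_pos: [0.5172, 0.0758, 0.0372]
eef_rot: [-2.05, -2.381, -0.0]
force: [1.1, 0.9, -2.8]
grip_width: 0.507
grasp_force: 30.0
t: 8.07
ee_pos: [0.5168, 0.0788, 0.0372]
eef_rot: [-2.05, -2.381, -0.0]
force: [0.7, 0.2, -2.1]
grip_width: 0.503
grasp_force: 30.0
t 8.07 shift [-74.3   1.2   0.2] roll 0.001 yaw 8.54 tilt [-0.e+00  1.e-04 -1.e+00] F [ 0.7  0.2 -2.1]
```

```bash
python3 -m jog '[[4,0,0,0,40],[8,0,0,0,40],[12,0,0,0,40],[16,0,0,0,40],[16,0,0,0,40]]'; python3 -m jog '[[2,0,0,0,40],[2,0,0,0,40]]';python3 -m jog '[[2,0,0,0,40],[2,0,0,0,40]]' 
```

```text
t: 8.7
ee_pos: [0.5144, 0.0948, 0.0372]
eef_rot: [-2.049, -2.381, -0.0]
force: [0.7, 0.8, -3.3]
grip_width: 0.503
grasp_force: 30.0
t: 8.95
ee_pos: [0.5141, 0.0965, 0.0372]
eef_rot: [-2.05, -2.381, -0.0]
force: [1.0, 0.2, -2.8]
grip_width: 0.502
grasp_force: 30.0
t: 9.2
ee_pos: [0.5138, 0.0985, 0.0372]
eef_rot: [2.05, 2.381, 0.0]
force: [1.1, 0.1, -4.0]
grip_width: 0.504
grasp_force: 30.0
```

```bash
python3 goto.py 0.529 0.0055 0.037 8.5
```

```text
t 9.2 shift [-94.2   1.2   0.2] roll 0.001 yaw 8.53 tilt [ 0.  0. -1.] F [ 1.1  0.1 -4. ]
```

```bash
python3 -m jog '[[1,0,0,0,40],[1.5,0,0,0,40]]'; python3 -m jog '[[1,0,0,0,40],[1.5,0,0,0,40]]'
```

```text
t: 9.45
ee_pos: [0.5136, 0.0998, 0.0372]
eef_rot: [2.05, 2.381, -0.0]
force: [0.8, -0.8, -3.2]
grip_width: 0.502
grasp_force: 30.0
t: 9.7
ee_pos: [0.5135, 0.101, 0.0372]
eef_rot: [2.049, 2.381, -0.001]
force: [1.5, -3.9, -2.9]
grip_width: 0.504
grasp_force: 30.0
```

```bash
python3 -m jog '[[0.7,0,0,0,40],[1,0,0,0,40],[1,0,0,0,40]]'; python3 - <<'E'
from plant import arm
import cv2,numpy as np
for n in ("scene","wrist"):
    c=arm.capture(n); np.savez(n+"_home.npz",**c)
    i=c["img"][:,:,::-1]; i=i[180:310,200:380] if n=="scene" else i[:220,140:460]
    cv2.imwrite(f"pics/{n}_home.png",cv2.resize(i,(540,390)))
E
```

```text
t: 10.07
ee_pos: [0.5135, 0.101, 0.0373]
eef_rot: [2.048, 2.38, -0.002]
force: [2.2, -6.3, -2.0]
grip_width: 0.507
grasp_force: 30.0
```

View pics/scene_home.png

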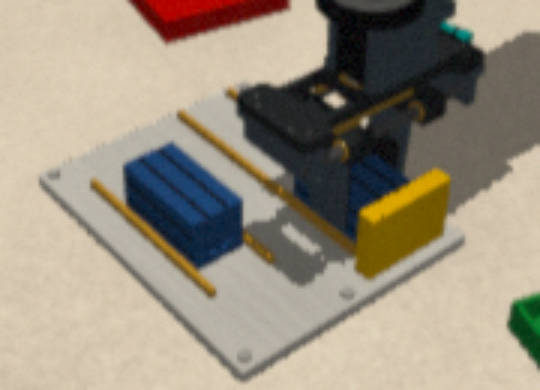

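The sleeve is fully home against the yellow plate at (405,225) in the crop, with no pin showing. It travelled about 97 mm, and the contact force was gentle at about 6 N. So it is good and goes to the green tray. Withdrawing it now.

```bash
python3 -m jog '[[-4,0,0,0,40],[-14,0,0,0,40],[-28,0,0,0,40],[-42,0,0,0,40],[-56,0,0,0,40],[-70,0,0,0,40],[-84,0,0,0,40],[-97,0,0,0,40]]'; python3 -m jog '[[0,0,0,0,40],[0,0,-25,0,40],[0,0,-75,0,40],[0,0,-130,0,40],[0,0,-180,0,40],[0,0,-180,0,40],[0,0,-180,0,40]]'; python3 goto.py 0.40 0.25 0.22 9.5
```

```text
t: 11.18
ee_pos: [0.5277, 0.0054, 0.0372]
eef_rot: [-2.05, -2.38, 0.0]
force: [0.1, 0.0, -3.6]
grip_width: 0.507
grasp_force: 30.0
t: 12.05
ee_pos: [0.5263, 0.0066, 0.2159]
eef_rot: [-2.048, -2.379, 0.003]
force: [0.2, 0.0, -3.4]
grip_width: 0.505
grasp_force: 30.0
t 12.05 shift [259.5 -88.7  -3.7] roll -0.016 yaw 8.56 tilt [-0.003  0.    -1.   ] F [ 0.2  0.  -3.4]
```

```bash
python3 -m jog '[[40,-10,0,0,40],[90,-22,0,0,40],[140,-34,0,0,40],[190,-47,0,0,40],[230,-57,0,0,40],[245,-60,0,0,40],[245,-60,0,0,40],[245,-60,0,0,40]]'; python3 - <<'E'
from plant import arm
from meas import *
c=arm.capture("wrist"); cv2.imwrite("pics/w3.png",c["img"][:,:,::-1]); np.savez("w3.npz",**c)
m=cv2.inRange(cv2.cvtColor(c["img"],cv2.COLOR_RGB2HSV),(45,80,20),(80,255,255)); k=cv2.convexHull(max(cv2.findContours(m,0,1)[0],key=cv2.contourArea))
q=cv2.approxPolyDP(k,6,True)[:,0]
for p in q: print(p,onz(c,p,.026))
E
```

```text
t: 13.05
ee_pos: [0.4321, 0.2386, 0.2165]
eef_rot: [2.051, 2.38, -0.003]
force: [0.3, -1.0, -2.9]
grip_width: 0.502
grasp_force: 30.0
[389  21] [0.503  0.3992 0.026 ]
[329 184] [0.4786 0.2526 0.026 ]
[274 177] [0.4255 0.2515 0.026 ]
[187 148] [0.3412 0.2666 0.026 ]
[224   0] [0.3622 0.3944 0.026 ]
[335   0] [0.4545 0.4081 0.026 ]
```

View pics/w3.png

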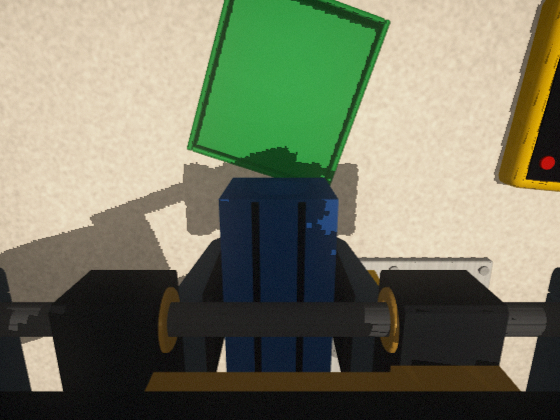

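The tray's far-right corner is at (389,21) and its left corner at (187,148). Its centre is about (0.422,0.333), and its long side is turned −9.4°. The held sleeve (278,270) and the multimeter (530,100) are both clear of it.

```bash
python3 goto.py 0.422 0.333 0.10 -9.4; python3 - <<'E'
from meas import *
A,B,W=load("scene0"),load("side0"),load("w3")
for p,a,b in(((187,148),(426,265),(216,298)),((389,21),(415,348),(181,383))): print(tri(A,a,W,p),tri(B,b,W,p))
# inner floor edges check at 5 mm
for p in((193,147),(385,24)): print(onz(W,p,.005))
E
```

```text
t 13.1 shift [ 95.    3.8 116.6] roll 0.312 yaw 8.46 tilt [-7.0e-04 -1.2e-03 -1.0e+00] F [-0.4 -0.2 -3.2]
(array([0.339 , 0.2673, 0.0203]), np.float64(0.0034794489586066533)) (array([0.3794, 0.2915, 0.1947]), np.float64(0.001244753098526479))
(array([0.5078, 0.4032, 0.0068]), np.float64(0.001150196051966137)) (array([ 0.5087,  0.4262, -0.2173]), np.float64(0.11357848864796524))
[0.3423 0.2655 0.005 ]
[0.5049 0.4012 0.005 ]
```

```bash
python3 -m jog '[[40,1,0,0.12,40],[80,3,20,0.24,40],[95,4,60,0.312,40],[95,4,95,0.312,40],[95,4,116,0.312,40],[95,4,116,0.312,40],[95,4,116,0.312,40]]'; python3 goto.py 0.422 0.333 0.032 -9.4
```

```text
t: 13.98
ee_pos: [0.4229, 0.3342, 0.1022]
eef_rot: [2.396, 2.032, 0.003]
force: [-0.2, -0.8, -2.3]
grip_width: 0.499
grasp_force: 30.0
t 13.97 shift [-1.4 -0.8 70.2] roll -0.0 yaw -9.4 tilt [ 0.0016  0.001  -1.    ] F [-0.2 -0.8 -2.3]
```

```bash
python3 -m jog '[[-1,0,25,0,40],[-1,0,48,0,40],[-1,0,60,0,40],[-1,0,65,0,40],[-1,0,65,0,40]]'; python3 goto.py 0.422 0.333 0.030 -9.4
```

```text
t: 14.6
ee_pos: [0.4221, 0.3336, 0.0367]
eef_rot: [2.395, 2.033, 0.002]
force: [-0.3, -0.0, -2.8]
grip_width: 0.501
grasp_force: 30.0
t 14.6 shift [-0.6  0.   6.7] roll 0.001 yaw -9.34 tilt [ 8.e-04  5.e-04 -1.e+00] F [-0.3 -0.  -2.8]
```

```bash
python3 -m jog '[[0,0,1.5,0,40],[0,0,3,0,40],[0,0,3,0,40]]'; python3 -m jog '[[0,0,1,0,40],[0,0,1,0,40],[0,0,1,0,40]]';python3 -m jog '[[0,0,1,0,40],[0,0,1,0,40],[0,0,1,0,40]]'
```

```text
t: 14.98
ee_pos: [0.4216, 0.3334, 0.0333]
eef_rot: [2.395, 2.033, 0.0]
force: [0.5, 0.0, -3.6]
grip_width: 0.503
grasp_force: 30.0
t: 15.35
ee_pos: [0.4216, 0.3333, 0.0322]
eef_rot: [2.395, 2.033, -0.0]
force: [-0.4, 0.0, -2.9]
grip_width: 0.501
grasp_force: 30.0
t: 15.72
ee_pos: [0.4216, 0.3333, 0.0312]
eef_rot: [2.395, 2.033, -0.0]
force: [0.1, -0.7, -3.5]
grip_width: 0.504
grasp_force: 30.0
```

```bash
python3 -m jog '[[0,0,0.6,0,40],[0,0,0.6,0,40],[0,0,0.6,0,40]]';python3 -m jog '[[0,0,0.5,0,40],[0,0,0.5,0,40],[0,0,0.5,0,40]]';python3 -m jog '[[0,0,0.4,0,40],[0,0,0.4,0,40],[0,0,0.4,0,40]]'
```

```text
t: 16.1
ee_pos: [0.4216, 0.3333, 0.0306]
eef_rot: [2.395, 2.033, -0.0]
force: [-0.1, -0.0, -3.2]
grip_width: 0.5
grasp_force: 30.0
t: 16.48
ee_pos: [0.4216, 0.3333, 0.0301]
eef_rot: [2.395, 2.033, -0.0]
force: [-1.1, 0.4, -2.2]
grip_width: 0.503
grasp_force: 30.0
t: 16.85
ee_pos: [0.4216, 0.3333, 0.0301]
eef_rot: [2.395, 2.033, 0.0]
force: [-0.2, -1.3, 3.2]
grip_width: 0.501
grasp_force: 30.0
```

Contact with the tray floor: the force rose to +3 N at z = 0.0301. Opening the fingers slowly, then going straight up.

```bash
python3 -m jog '[[0,0,0,0,48],[0,0,0,0,54],[0,0,0,0,60],[0,0,0,0,64],[0,0,0,0,64],[0,0,0,0,64]]'; python3 -m jog '[[0,0,-15,0,64],[0,0,-40,0,64],[0,0,-80,0,64],[0,0,-130,0,64],[-40,0,-180,0,64],[-80,0,-180,0,64],[-80,0,-180,0,64],[-80,0,-180,0,64]]'; python3 - <<'E'
from plant import arm
import cv2,numpy as np
from h import *
W=arm.capture("wrist")["img"][:,:,::-1]; S=arm.capture("scene")
cv2.imwrite("pics/end.png",np.hstack([cv2.resize(W,(400,300)),cv2.resize(S["img"][150:420,200:560,::-1],(400,300))]))
print([(b[0].round(1).tolist(),b[1]) for b in blobs(S,"blue")])
E
```

```text
t: 17.6
ee_pos: [0.4217, 0.3333, 0.0297]
eef_rot: [2.395, 2.033, 0.0]
force: [0.4, -0.5, -0.4]
grip_width: 0.703
grasp_force: 0.0
t: 18.6
ee_pos: [0.4088, 0.2548, 0.2103]
eef_rot: [-2.395, -2.033, -0.002]
force: [1.2, 0.7, 0.4]
grip_width: 0.703
grasp_force: 0.0
[([422.7, 296.8], 1448.5), ([261.2, 247.3], 924.5)]
```

View pics/end.png

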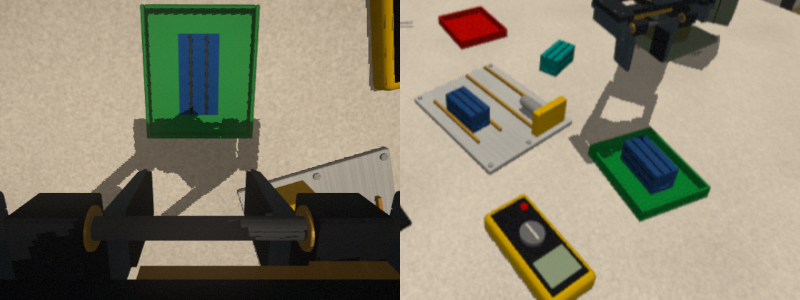

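The sleeve lies flat in the middle of the green tray: (199,73) in the left picture, (650,162) in the right. The spare has not moved (261,247 as before), and the gripper is clear.

```bash
python3 -c "from plant import arm; print(arm.sign_off())"
```

```text
the job is handed in; nothing more can be done
None
```

The blue sleeve went fully home against the yellow back plate with light contact (about 6 N), so it is good: I laid it flat in the green tray, left the spare where it was, and handed the job in at about 19 s.

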